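# Part the nested filter cones and fit each to its flask

### The job

Get the four filter flasks ready for filtering: the rubber filter cones are nested in pairs, so draw them apart and set each one, narrow end down, into the neck of the flask that it fits, the smallest cone in the smallest flask and so on up to the largest. Every cone must sit straight and fully home in its neck, with the flasks left standing where they are and the bung and the bottle left alone.

Things in the scene. Friction and masses are not known exactly. Their poses are not given: they have to be found in the camera images.
- cone_1: Filter cone size 1: light grey rubber ring tapering down. Straight rim 30 mm in diameter, 12 mm tall, then a 24 mm taper to 13 mm at the foot; 36 mm tall in all, hollow, wall 4.5 mm. Origin at the centre of its narrow foot (underside), z up its axis. The smallest. Starts nested in cone 2, its top 19 mm standing clear above the black rim; lifts straight out.
- cone_2: Filter cone size 2: black rubber ring tapering down. Straight rim 42 mm in diameter, 12 mm tall, then a 26 mm taper to 24 mm at the foot; 38 mm tall in all, hollow, wall 8 mm. Origin at the centre of its narrow foot (underside), z up its axis. Starts upright on the bench with cone 1 nested in it.
- cone_3: Filter cone size 3: light grey rubber ring tapering down. Straight rim 54 mm in diameter, 12 mm tall, then a 26 mm taper to 36 mm at the foot; 38 mm tall in all, hollow, wall 8 mm. Origin at the centre of its narrow foot (underside), z up its axis. Starts nested in cone 4, its top 19 mm standing clear above the black rim; lifts straight out.
- cone_4: Filter cone size 4: black rubber ring tapering down. Straight rim 66 mm in diameter, 12 mm tall, then a 28 mm taper to 46 mm at the foot; 40 mm tall in all, hollow, wall 8 mm. Origin at the centre of its narrow foot (underside), z up its axis. The largest. Starts upright on the bench with cone 3 nested in it.
- flask_100: 100 ml clear glass filter flask, loose: conical, base 66 mm, 105 mm high, straight neck 24 mm inside, 36 mm over its bead; white patch, short hose barb on the neck. Origin at the centre of its underside, mouth 105 mm above. Takes cone 1: home, the cone's foot is about 90 mm above the flask's underside, its rim's lower edge 9 mm above the mouth.
- flask_250: 250 ml clear glass filter flask, loose: conical, base 84 mm, 140 mm high, straight neck 36 mm inside, 48 mm over its bead; white patch, short hose barb on the neck. Origin at the centre of its underside, mouth 140 mm above. Takes cone 2: home, the cone's foot is about 123 mm above the flask's underside, its rim's lower edge 9 mm above the mouth.
- flask_500: 500 ml clear glass filter flask, loose: conical, base 104 mm, 172 mm high, straight neck 48 mm inside, 60 mm over its bead; white patch, short hose barb on the neck. Origin at the centre of its underside, mouth 172 mm above. Takes cone 3: home, the cone's foot is about 155 mm above the flask's underside, its rim's lower edge 9 mm above the mouth.
- flask_1000: 1000 ml clear glass filter flask, loose: conical, base 126 mm, 205 mm high, straight neck 60 mm inside, 72 mm over its bead; white patch, short hose barb on the neck. Origin at the centre of its underside, mouth 205 mm above. Takes cone 4: home, the cone's foot is about 186 mm above the flask's underside, its rim's lower edge 9 mm above the mouth.
- bung: Solid red-brown rubber bung, no hole, 45 mm across the top, 36 mm across the foot, 36 mm tall, standing on the bench; not part of the job. Origin at the centre of its underside.
- bottle: Clear reagent bottle with a blue screw cap and a paper label, 56 mm in diameter and 105 mm tall, standing on the bench; not part of the job. Origin at the centre of its underside.
Things that resemble listed ones, but are neither listed nor needed, are in the scene too. What is shaped like the flask_500 but pink is not meant. Leave any purple look-alike of the cone_4 alone.

How it is judged:
At the end, for the whole second after the job is handed in: Cones 1 to 4 sit in the necks of the 100, 250, 500 and 1000 ml flasks: within 5 mm of its axis, foot within +4/-5 mm of home height, leaning under 0.14 rad, at rest; flasks upright (under 0.06 rad) within 30 mm of their starts, bung and bottle standing (under 0.2 rad) within 25 mm of theirs (horizontal distance between cone_1 and flask_100 below 0.005 m and z of cone_1 in the frame of flask_100 between 0.0855 and 0.0945 m and angle between each of cone_1, cone_2, cone_3, cone_4's own z axis and vertical below 0.14 rad and linear speed of each of cone_1, flask_100, cone_2, flask_250, cone_3, flask_500, cone_4, flask_1000 below 0.02 m/s and angular speed of each of cone_1, cone_2, cone_3, cone_4 below 0.3 rad/s and angle between each of flask_100, flask_250, flask_500, flask_1000's own z axis and vertical below 0.06 rad and distance of each of flask_100, flask_250, flask_500, flask_1000 from where it was at the start of the episode below 0.03 m and horizontal distance between cone_2 and flask_250 below 0.005 m and z of cone_2 in the frame of flask_250 between 0.1185 and 0.1275 m and horizontal distance between cone_3 and flask_500 below 0.005 m and z of cone_3 in the frame of flask_500 between 0.1505 and 0.1595 m and horizontal distance between cone_4 and flask_1000 below 0.005 m and z of cone_4 in the frame of flask_1000 between 0.1815 and 0.1905 m and distance of each of bung, bottle from where it was at the start of the episode below 0.025 m and angle between each of bung, bottle's own z axis and vertical below 0.2 rad); the robot touches nothing.
It fails at once if a flask is tipped over (angle between any of flask_100, flask_250, flask_500, flask_1000's own z axis and vertical above 0.4 rad).
It also fails if it takes over 128 s, if anything falls off the work surface, if the arm or the gripper's body presses on something with over 40 N, if the wrist force passes 120 N, or if a joint passes its speed limit or range.

### The arm

A 7-joint arm with a two-finger parallel gripper is mounted at the origin on the work surface. World frame = base frame: x ahead of the robot, y to its left, z up, the work surface at z = 0. Lengths are in m, angles in rad, forces in N, time in s.
With the tool pointing down it reaches from about 0.4 to 0.85 m from the base axis. Payload 4.5 kg.
Tool frame: the origin (TCP) lies between the finger pads; the fingertips stand 19 mm ahead of it and the grasp point (between the pads) is the TCP (r.tips_ahead is the distance from the TCP to the fingertips, in m); z points along the fingers, y is the line along which they close (so a half turn about z gives the same grasp; the last joint's range is limited). The gripper opens to 88 mm and grips with 3 to 60 N. Pads are 18 mm wide; open, the fingers measure 123 mm over their backs; the gripper's body (75 mm by 187 mm) begins 45 mm behind the grasp point.
Start: joints at [1.237, 0.689, -0.195, 1.565, 0.157, 0.902, -0.215], TCP at [0.225, -0.583, 0.258] pointing down, gripper open.
Joint ranges: [-3.01, 3.01], [-0.46, 2.08], [-1.47, 1.51], [0.13, 2.56], [-1, 4.14], [0.04, 2.09], [-2.66, 2.66]. Speed limits (rad/s): [2.57, 2.57, 3.14, 3.14, 3.14, 3.14, 3.14].

### API

Orientations are given as a unit quaternion [x, y, z, w].
In Python, from plant import r, cams, models gives the robot as it stands. The module is installed in compiled form; this text tells all that it offers.
- The arm moves only by the tool jog_arm, never from a script. Its arguments are lists of equal length, an entry for each row: "turn": the turn, a rotation vector about the tool's x, y, z in rad, a list of three; "translation": the shift along the tool's x, y, z in m, a list of three; "grip": the closure, from 0 (fully open) to 1 (shut). In form: {"turn": [[ax, ay, az], ...], "translation": [[tx, ty, tz], ...], "grip": [grip, ...]}. A call has 1 to 20 rows; each row is the pose to reach, as a shift and turn from the pose commanded when the call began, along the tool's axes at that moment; what a row does not reach only later rows make up. A row lasts 1/8 s, in which the tool goes at most 62.5 mm and 10.7 degrees, less where a joint would pass 70% of its speed; a pose out of reach is approached as far as the arm can. A call with a gripper value outside its range is refused whole. The fingers move at their own pace and stop on an object; "force" is the grip in N (left out, the last holds). Time passes only in rows, so rows that repeat a pose let the fingers close. It gives the time, the measured TCP pose, the force, the opening and the grip force at its end, in the units of the state.
- r.get_state(): the state, without advancing time (a new reading comes with each control period).
- cams.snapshot(name): name is "scene" or "top" or "wrist"; returns the picture (400x640x3 uint8, red, green, blue); there is no depth.
- cams.camera_params(name): a dict with "fx", "fy", "cx", "cy" (pixels), "eye" and "orientation" of the camera in the world. Camera axes: x right, y up, looking along -z (the intrinsics and any distortion apply to the point x, -y, -z); pixel columns grow to the right and rows downward; lengths in m; the calibration is good to about 2 mm. A picture is of the moment at which its call begins: read the wrist's pose just before it. camera_params takes no time and is no camera call; for the wrist camera it gives the pose at the moment of the call.
- r.finish_job(): hands the job in; it is judged then, once.
Trained networks look in the newest picture that a camera, given by its name, has taken for a name from the list of things; names that differ only in an ending like _2 or _b are one class to them, and where a whole thing is asked for, a point or a joint stands for the part that bears it (a point fixed in the world has none). Each returns a list of dicts, best first, with "p" (0 to 1); they miss things now and then, are a little off and sometimes report something else, mostly with a low value. They report only what shows in the picture. A call takes as long as a camera call. They do not tell look-alikes from the thing itself.
- models.find_in(camera, name): "position" ([x, y, z] in m, in world coordinates, good to about 4 mm: the middle of the surface that is visible of it).
- models.masks_of(camera, name): "pixels" (400x640 bool, what is visible of it).
- models.place_of(camera, name): "position" ([x, y, z] in m, in world coordinates, good to about 4 mm: a listed point, or the origin of a listed thing).
The state is a dict: "clock": time; "q": joint angles; "qd": joint speeds; "joint_torque": joint torques, N m; "tool_pos": TCP position; "eef_rot": TCP orientation; "contact_force": force on the tool from outside, world axes, zero at the start; "moment": the same for the moment, N m; "opening": opening from 0.0 (shut) to 1.0 (fully open); "finger_force": force on a finger pad.
Only numpy, scipy, OpenCV 4.12 (cv2) and the standard library are available. Lean on these libraries where they do the work, as an engineer would, in place of code of your own. Each camera call takes 0.05 s, during which the arm holds its last target. There are 200 camera calls.

## Working session

There is one attempt and no reset: what is moved stays moved. The work goes in short steps, Python scripts to look and compute and a tool call to move; the robot and the scene stay as the last step left them, time stands still between calls to the robot, and variables do not carry over. Pictures are saved under pics/ and viewed, at most 14 in all, crops included, and the job is handed in when it is done.

Besides the shell and the picture viewer there is one more tool, called after "Request:" in YAML: its name, and indented under it one key for each argument. jog_arm: Moves the arm, as the interface text tells. Its arguments: {"type":"object","properties":{"turn":{"type":"array"},"translation":{"type":"array"},"grip":{"type":"array"},"force":{"type":"number"}},"required":["turn","translation","grip"]}

```bash
mkdir -p pics; cat > h.py <<'E'
import numpy as np, cv2
from plant import r, cams, models
from scipy.spatial.transform import Rotation as R
def snap(c,f=None):
    im=cams.snapshot(c)
    if f: cv2.imwrite('pics/'+f,cv2.cvtColor(im,cv2.COLOR_RGB2BGR))
    return im
def proj(P,c):
    """world -> pixel"""
    k=cams.camera_params(c); p=R.from_quat(k['orientation']).inv().apply(np.atleast_2d(P)-k['eye'])
    return np.c_[k['cx']+k['fx']*p[:,0]/-p[:,2], k['cy']+k['fy']*p[:,1]/p[:,2]]
def ray(uv,c,z):
    """pixel -> world at height z"""
    k=cams.camera_params(c); uv=np.atleast_2d(uv)
    d=R.from_quat(k['orientation']).apply(np.c_[(uv[:,0]-k['cx'])/k['fx'],-(uv[:,1]-k['cy'])/k['fy'],-np.ones(len(uv))])
    return k['eye']+d*((z-k['eye'][2])/d[:,2])[:,None]
def go(p,yaw=None):
    """shift in tool axes to world point p"""
    s=r.get_state(); q=R.from_quat(s['eef_rot'])
    return q.inv().apply(np.array(p)-s['tool_pos']).round(4)
E
python3 - <<'E'
from h import *
np.set_printoptions(precision=4,suppress=True)
s=r.get_state(); print(s['clock'],s['tool_pos'],s['eef_rot'],R.from_quat(s['eef_rot']).as_matrix(),s['opening'])
for c in ('scene','top'):
    snap(c,c+'.png'); print(c,cams.camera_params(c))
    for n in ['cone_1','cone_2','cone_3','cone_4','flask_100','flask_250','flask_500','flask_1000','bung','bottle']:
        print(n,[(np.round(d['position'],3).tolist(),round(d['p'],2)) for d in models.place_of(c,n)][:4])
print(cams.camera_params('wrist'),r.get_state()['clock'])
E
```

```text
0.0 [ 0.2245 -0.5827  0.2569] [ 0.9831  0.1829 -0.0002 -0.0009] [[ 0.9331  0.3597 -0.0008]
 [ 0.3597 -0.9331  0.0017]
 [-0.0002 -0.0018 -1.    ]] 1.0014605787030901
scene {'fx': 440.47846288345744, 'fy': 440.47846288345744, 'cx': 317.74014838009214, 'cy': 193.81744704183353, 'eye': array([ 0.9322, -0.686 ,  0.9999]), 'orientation': array([0.333 , 0.0884, 0.227 , 0.9109])}
cone_1 [([0.308, 0.25, -0.002], 0.88), ([0.418, 0.285, 0.019], 0.75), ([0.422, 0.287, 0.0], 0.68), ([0.473, -0.073, 0.02], 0.55)]
cone_2 [([0.308, 0.25, -0.002], 0.88), ([0.418, 0.285, 0.019], 0.75), ([0.422, 0.287, 0.0], 0.68), ([0.473, -0.073, 0.02], 0.55)]
cone_3 [([0.308, 0.25, -0.002], 0.88), ([0.418, 0.285, 0.019], 0.75), ([0.422, 0.287, 0.0], 0.68), ([0.473, -0.073, 0.02], 0.55)]
cone_4 [([0.308, 0.25, -0.002], 0.88), ([0.418, 0.285, 0.019], 0.75), ([0.422, 0.287, 0.0], 0.68), ([0.473, -0.073, 0.02], 0.55)]
flask_100 [([0.565, 0.39, 0.002], 0.98), ([0.663, 0.129, -0.0], 0.97), ([0.68, -0.097, -0.002], 0.86), ([0.559, -0.36, -0.0], 0.84)]
flask_250 [([0.565, 0.39, 0.002], 0.98), ([0.663, 0.129, -0.0], 0.97), (
[... 1260 characters left out ...]
.82)]
flask_250 [([0.56, -0.359, 0.003], 0.91), ([0.566, 0.393, -0.003], 0.88), ([0.657, 0.131, 0.002], 0.88), ([0.746, -0.271, -0.0], 0.82)]
flask_500 [([0.56, -0.359, 0.003], 0.91), ([0.566, 0.393, -0.003], 0.88), ([0.657, 0.131, 0.002], 0.88), ([0.746, -0.271, -0.0], 0.82)]
flask_1000 [([0.56, -0.359, 0.003], 0.91), ([0.566, 0.393, -0.003], 0.88), ([0.657, 0.131, 0.002], 0.88), ([0.746, -0.271, -0.0], 0.82)]
bung [([0.563, 0.394, 0.001], 0.72)]
bottle [([0.441, 0.098, -0.0], 0.62)]
{'fx': 280.15988110948007, 'fy': 280.15988110948007, 'cx': 319.1740874388243, 'cy': 202.10908693495915, 'eye': array([ 0.3031, -0.553 ,  0.3839]), 'orientation': array([-0.1345,  0.092 , -0.5583,  0.8135])} 1.1
```

View pics/scene.png

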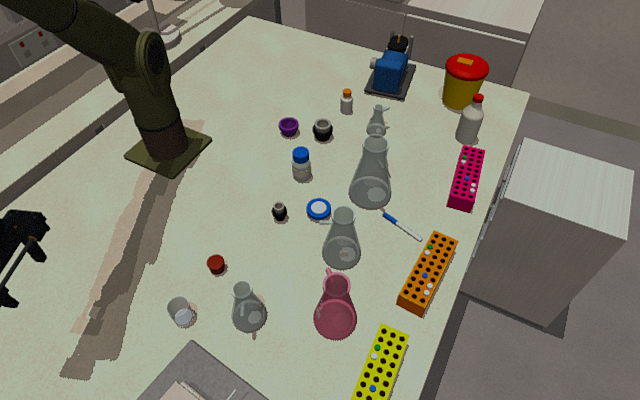

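View pics/top.png

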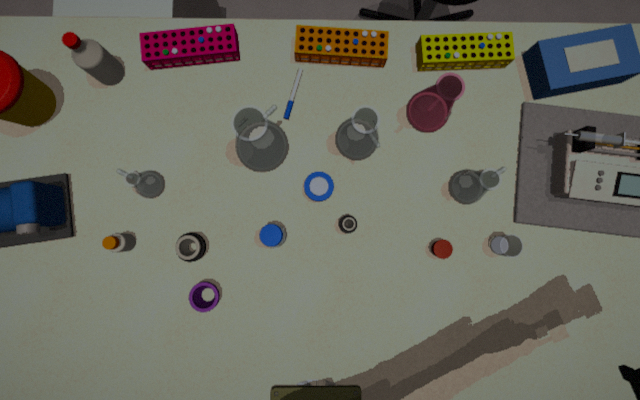

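The scene view shows pair A (small cones) at px (279,211), pair B at (322,129), and the purple look-alike at (288,127). The flasks are at (376,122) 100 ml, (371,170) 1000 ml, (342,238) 500 ml and (247,305) 250 ml, with the pink one at (335,305). The top view agrees: pair A is at (348,223) and pair B at (191,247). I'll go over pair A first, with the tool squared to the world axes.

Request:
jog_arm:
  turn:
    - [0,0,0.368]
    - [0,0,0.368]
    - [0,0,0.368]
    - [0,0,0.368]
    - [0,0,0.368]
    - [0,0,0.368]
    - [0,0,0.368]
    - [0,0,0.368]
    - [0,0,0.368]
    - [0,0,0.368]
    - [0,0,0.368]
    - [0,0,0.368]
    - [0,0,0.368]
    - [0,0,0.368]
    - [0,0,0.368]
    - [0,0,0.368]
  translation:
    - [0.413,-0.386,0.05]
    - [0.413,-0.386,0.05]
    - [0.413,-0.386,0.05]
    - [0.413,-0.386,0.05]
    - [0.413,-0.386,0.05]
    - [0.413,-0.386,0.05]
    - [0.413,-0.386,0.05]
    - [0.413,-0.386,0.05]
    - [0.413,-0.386,0.05]
    - [0.413,-0.386,0.05]
    - [0.413,-0.386,0.05]
    - [0.413,-0.386,0.05]
    - [0.413,-0.386,0.05]
    - [0.413,-0.386,0.05]
    - [0.413,-0.386,0.05]
    - [0.413,-0.386,0.05]
  grip: [0.3,0.3,0.3,0.3,0.3,0.3,0.3,0.3,0.3,0.3,0.3,0.3,0.3,0.3,0.3,0.3]
  force: 15

```text
clock: 3.1
tool_pos: [0.4713, -0.0747, 0.2077]
eef_rot: [1.0, -0.0, 0.0, 0.0]
contact_force: [-0.0, 0.2, -0.2]
opening: 0.701
finger_force: 0.0
```

```bash
python3 - <<'E'
from h import *
np.set_printoptions(precision=4,suppress=True)
s=r.get_state(); print(s['clock'],s['tool_pos'],R.from_quat(s['eef_rot']).as_matrix(),s['opening'])
im=snap('wrist','w1.png')
for n in ['cone_1','flask_500']:
    for f in (models.place_of,models.find_in):
        print(n,[(np.round(d['position'],3).tolist(),round(d['p'],2)) for d in f('wrist',n)][:5])
im=snap('top')
for n in ['cone_1','flask_500']:
  print([(np.round(d['position'],3).tolist(),round(d['p'],2)) for d in models.place_of('top',n)])
# predicted outlines of the rims
t=np.linspace(0,2*np.pi,60)
im=snap('wrist')[:,:,::-1].copy()
for x,y,z,rad,col in [(.471,-.074,.057,.015,(0,0,255)),(.471,-.074,.038,.021,(0,255,0))]:
    cv2.polylines(im,[proj(np.c_[x+rad*np.cos(t),y+rad*np.sin(t),0*t+z],'wrist').astype(int)],True,col)
cv2.imwrite('pics/w1o.png',im)
E
```

```text
3.1 [ 0.4713 -0.0747  0.2077] [[ 1.     -0.0004  0.    ]
 [-0.0004 -1.     -0.0001]
 [ 0.      0.0001 -1.    ]] 0.700585782710828
cone_1 [([0.47, -0.075, 0.024], 0.94), ([0.418, 0.284, 0.0], 0.9), ([0.419, 0.285, 0.017], 0.8), ([0.471, -0.071, -0.001], 0.61), ([0.307, 0.25, 0.002], 0.57)]
cone_1 [([0.416, 0.263, 0.051], 0.83), ([0.466, -0.075, 0.059], 0.77), ([0.481, -0.072, 0.037], 0.6), ([0.428, 0.259, 0.036], 0.6), ([0.322, 0.228, 0.014], 0.47)]
flask_500 [([0.561, -0.363, -0.002], 0.66)]
flask_500 [([0.638, -0.098, 0.035], 0.97), ([0.563, -0.337, 0.049], 0.67), ([0.62, 0.105, 0.065], 0.62)]
[([0.419, 0.287, 0.022], 0.87), ([0.418, 0.282, -0.006], 0.72), ([0.31, 0.253, 0.001], 0.71)]
[([0.564, 0.391, 0.001], 0.98), ([0.677, -0.103, -0.001], 0.89), ([0.743, -0.269, 0.001], 0.69), ([0.654, 0.131, -0.003], 0.58)]
```

View pics/w1o.png

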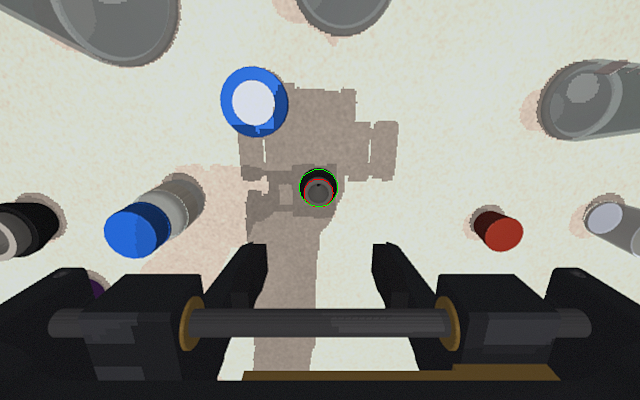

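The predicted rim outlines fall right on the nested pair at px (318,187), so pair A is at (0.471, -0.0745). I'll grasp cone 1 there.

Request:
jog_arm:
  turn:
    - [0,0,0]
    - [0,0,0]
    - [0,0,0]
    - [0,0,0]
    - [0,0,0]
    - [0,0,0]
    - [0,0,0]
    - [0,0,0]
    - [0,0,0]
    - [0,0,0]
    - [0,0,0]
    - [0,0,0]
    - [0,0,0]
    - [0,0,0]
  translation:
    - [0,0,0.06]
    - [0,0,0.11]
    - [0,0,0.138]
    - [0,0,0.1465]
    - [0,0,0.1465]
    - [0,0,0.1465]
    - [0,0,0.1465]
    - [0,0,0.1465]
    - [0,0,0.1465]
    - [0,0,0.1465]
    - [0,0,0.145]
    - [0,0,0.14]
    - [0,0,0.13]
    - [0,0,0.12]
  grip: [0.3,0.3,0.3,0.3,0.3,1,1,1,1,1,1,1,1,1]
  force: 15

```text
clock: 5.3
tool_pos: [0.4713, -0.0745, 0.0885]
eef_rot: [1.0, -0.0, 0.0, 0.0]
contact_force: [-0.1, -0.2, 0.1]
opening: 0.331
finger_force: 15.0
```

Request:
jog_arm:
  turn:
    - [0,0,0]
    - [0,0,0]
    - [0,0,0]
    - [0,0,0]
    - [0,0,0]
    - [0,0,0]
    - [0,0,0]
    - [0,0,0]
    - [0,0,0]
    - [0,0,0]
    - [0,0,0]
    - [0,0,0]
    - [0,0,0]
    - [0,0,0]
    - [0,0,0]
  translation:
    - [0,0,-0.05]
    - [0,0,-0.1]
    - [0,0,-0.15]
    - [0.01,-0.03,-0.19]
    - [0.02,-0.08,-0.21]
    - [0.03,-0.13,-0.21]
    - [0.04,-0.18,-0.21]
    - [0.05,-0.23,-0.21]
    - [0.06,-0.28,-0.21]
    - [0.07,-0.33,-0.21]
    - [0.08,-0.38,-0.21]
    - [0.087,-0.43,-0.21]
    - [0.092,-0.455,-0.21]
    - [0.094,-0.4655,-0.21]
    - [0.094,-0.4655,-0.21]
  grip: [1,1,1,1,1,1,1,1,1,1,1,1,1,1,1]

```text
clock: 7.18
tool_pos: [0.5653, 0.3905, 0.2978]
eef_rot: [1.0, -0.0, -0.0, 0.0]
contact_force: [0.2, -0.7, -0.5]
opening: 0.331
finger_force: 15.0
```

```bash
cat >> h.py <<'E'
np.set_printoptions(precision=4,suppress=True)
def overlay(c,rings,f,crop=None):
    t=np.linspace(0,2*np.pi,60); im=snap(c)[:,:,::-1].copy()
    cols=[(0,0,255),(0,255,0),(255,0,0),(0,255,255),(255,0,255)]
    for i,(x,y,z,rad) in enumerate(rings):
        cv2.polylines(im,[proj(np.c_[x+rad*np.cos(t),y+rad*np.sin(t),0*t+z],c).astype(int)],True,cols[i%5])
    if crop:
        a,b,cc,d=crop; im=cv2.resize(im[b:d,a:cc],None,fx=800/(cc-a),fy=800/(cc-a),interpolation=cv2.INTER_NEAREST)
    cv2.imwrite('pics/'+f,im)
E
python3 - <<'E'
from h import *
s=r.get_state(); print(s['clock'],s['tool_pos'],s['opening'])
overlay('wrist',[(.565,.391,.105,.018),(.565,.391,0,.033),(.419,.284,.059,.027),(.419,.284,.04,.033)],'w2.png')
for n in ['cone_1','flask_100']:
    print(n,[(np.round(d['position'],3).tolist(),round(d['p'],2)) for d in models.place_of('wrist',n)][:5])
E
```

```text
7.175 [0.5653 0.3905 0.2978] 0.33118771457390395
cone_1 [([0.563, 0.391, 0.26], 0.87), ([0.417, 0.281, 0.017], 0.79), ([0.471, -0.076, 0.002], 0.75), ([0.419, 0.282, 0.001], 0.66)]
flask_100 [([0.661, 0.129, 0.002], 0.78), ([0.565, 0.389, -0.003], 0.61)]
```

View pics/w2.png

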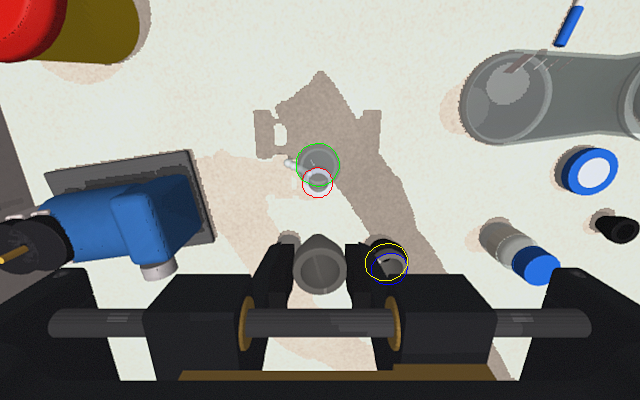

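The ring for the 100 ml mouth lands on the glass at px (317,183) and the cone hangs straight in the fingers. I'll lower it.

Request:
jog_arm:
  turn:
    - [0,0,0]
    - [0,0,0]
    - [0,0,0]
    - [0,0,0]
    - [0,0,0]
    - [0,0,0]
    - [0,0,0]
    - [0,0,0]
    - [0,0,0]
  translation:
    - [0,0,0.05]
    - [0,0,0.1]
    - [0,0,0.13]
    - [0,0,0.145]
    - [0,0,0.153]
    - [0,0,0.159]
    - [0,0,0.163]
    - [0,0,0.165]
    - [0,0,0.165]
  grip: [1,1,1,1,1,1,1,1,1]

```text
clock: 8.45
tool_pos: [0.5655, 0.3911, 0.1329]
eef_rot: [1.0, -0.0, 0.0, -0.0]
contact_force: [0.0, 0.6, -0.3]
opening: 0.333
finger_force: 15.0
```

Request:
jog_arm:
  turn:
    - [0,0,0]
    - [0,0,0]
    - [0,0,0]
    - [0,0,0]
    - [0,0,0]
    - [0,0,0]
    - [0,0,0]
    - [0,0,0]
    - [0,0,0]
    - [0,0,0]
    - [0,0,0]
  translation:
    - [0,0,0.001]
    - [0,0,0.001]
    - [0,0,0.001]
    - [0,0,0.001]
    - [0,0,0.001]
    - [0,0,0.001]
    - [0,0,-0.01]
    - [0,0,-0.04]
    - [0,0,-0.09]
    - [0,0,-0.15]
    - [0,0,-0.15]
  grip: [1,1,0.4,0.4,0.4,0.4,0.4,0.2,0,0,0]

```text
clock: 9.82
tool_pos: [0.5684, 0.3926, 0.2897]
eef_rot: [1.0, -0.0, 0.005, -0.004]
contact_force: [0.2, -0.5, -0.6]
opening: 0.998
finger_force: 0.0
```

```bash
python3 - <<'E'
from h import *
s=r.get_state(); print(s['clock'],s['tool_pos'],s['opening'])
overlay('wrist',[(.565,.390,.126,.015),(.565,.390,.114,.015),(.565,.390,.105,.018)],'w3.png',(200,100,440,280))
for n in ['cone_1','flask_100']:
    print(n,[(np.round(d['position'],3).tolist(),round(d['p'],2)) for d in models.place_of('wrist',n)][:5])
E
```

```text
9.825 [0.5684 0.3926 0.2897] 0.9976480900654069
cone_1 [([0.414, 0.285, 0.021], 0.89), ([0.417, 0.285, 0.0], 0.87), ([0.565, 0.392, 0.093], 0.7), ([0.47, -0.074, 0.002], 0.6), ([0.303, 0.25, 0.002], 0.57)]
flask_100 [([0.565, 0.39, -0.001], 0.8), ([0.662, 0.131, 0.001], 0.77), ([0.444, 0.096, -0.001], 0.71)]
```

View pics/w3.png

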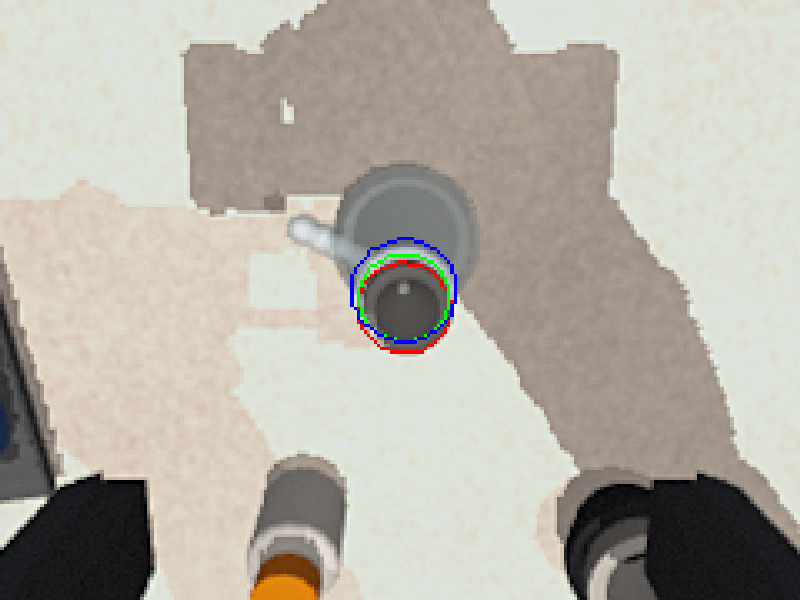

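The picture shows cone 1 home in the 100 ml neck: its rim, at crop px (405,307), sits on the predicted home ring, and the flask has not moved. Next is pair B.

Request:
jog_arm:
  turn:
    - [0,0,0]
    - [0,0,0]
    - [0,0,0]
    - [0,0,0]
    - [0,0,0]
    - [0,0,0]
    - [0,0,0]
  translation:
    - [-0.04,0.03,0]
    - [-0.08,0.06,0.0]
    - [-0.12,0.09,0.04]
    - [-0.147,0.107,0.08]
    - [-0.147,0.107,0.082]
    - [-0.147,0.107,0.082]
    - [-0.147,0.107,0.082]
  grip: [0,0,0,0,0,0,0]

```text
clock: 10.85
tool_pos: [0.4199, 0.2851, 0.2012]
eef_rot: [1.0, -0.0, 0.001, -0.001]
contact_force: [-1.0, 0.2, -0.3]
opening: 1.0
finger_force: 0.0
```

```bash
python3 - <<'E'
from h import *
s=r.get_state(); print(s['clock'],s['tool_pos'],s['opening'])
overlay('wrist',[(.418,.284,.059,.027),(.418,.284,.04,.033)],'w4.png',(200,100,440,280))
for n in ['cone_1']:
    print(n,[(np.round(d['position'],3).tolist(),round(d['p'],2)) for d in models.place_of('wrist',n)][:5])
E
```

```text
10.85 [0.4199 0.2851 0.2012] 1.0004412715632651
cone_1 [([0.305, 0.248, 0.002], 0.91), ([0.419, 0.283, 0.021], 0.86), ([0.469, -0.074, -0.002], 0.77), ([0.419, 0.286, 0.005], 0.76), ([0.563, 0.394, 0.094], 0.57)]
```

View pics/w4.png

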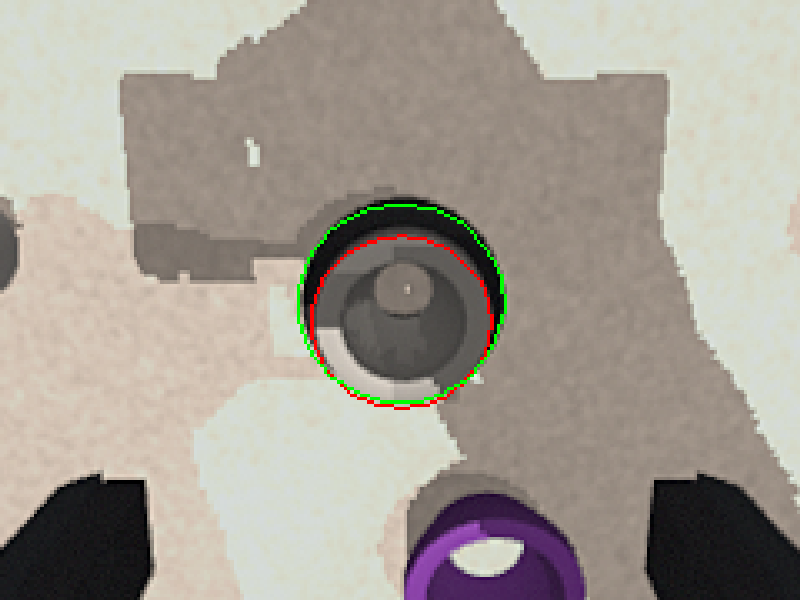

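The rings match pair B within about 1.5 mm at crop px (402,315), so I'll add 1 mm in x and grasp cone 3.

Request:
jog_arm:
  turn:
    - [0,0,0]
    - [0,0,0]
    - [0,0,0]
    - [0,0,0]
    - [0,0,0]
    - [0,0,0]
    - [0,0,0]
    - [0,0,0]
    - [0,0,0]
    - [0,0,0]
    - [0,0,0]
    - [0,0,0]
    - [0,0,0]
    - [0,0,0]
    - [0,0,0]
    - [0,0,0]
    - [0,0,0]
    - [0,0,0]
  translation:
    - [0.001,0,0.05]
    - [0.001,0,0.1]
    - [0.001,0,0.128]
    - [0.001,0,0.136]
    - [0.001,0,0.136]
    - [0.001,0,0.136]
    - [0.001,0,0.136]
    - [0.001,0,0.136]
    - [0.001,0,0.136]
    - [0.001,0,0.134]
    - [0.001,0,0.13]
    - [0.001,0,0.12]
    - [0.001,0,0.105]
    - [0.001,0,0.07]
    - [0.001,0,0.02]
    - [0.001,0,-0.03]
    - [0.001,0,-0.08]
    - [0.001,0,-0.12]
  grip: [0,0,0,0,0,1,1,1,1,1,1,1,1,1,1,1,1,1]

```text
clock: 13.2
tool_pos: [0.4193, 0.2838, 0.3239]
eef_rot: [1.0, -0.0, 0.001, -0.001]
contact_force: [0.2, 0.8, -0.8]
opening: 0.602
finger_force: 15.0
```

Request:
jog_arm:
  turn:
    - [0,0,0]
    - [0,0,0]
    - [0,0,0]
    - [0,0,0]
    - [0,0,0]
    - [0,0,0]
    - [0,0,0]
    - [0,0,0]
    - [0,0,0]
    - [0,0,0]
    - [0,0,0]
    - [0,0,0]
    - [0,0,0]
  translation:
    - [0.025,0.04,0]
    - [0.05,0.08,0]
    - [0.08,0.12,0]
    - [0.11,0.165,0]
    - [0.14,0.21,0]
    - [0.17,0.255,0]
    - [0.2,0.3,0]
    - [0.225,0.335,0]
    - [0.245,0.362,0]
    - [0.255,0.378,0]
    - [0.259,0.384,0]
    - [0.259,0.384,0]
    - [0.259,0.384,0]
  grip: [1,1,1,1,1,1,1,1,1,1,1,1,1]

```text
clock: 14.82
tool_pos: [0.6779, -0.0986, 0.321]
eef_rot: [1.0, 0.001, -0.0, -0.0]
contact_force: [-0.2, 0.1, -0.8]
opening: 0.601
finger_force: 15.0
```

```bash
python3 - <<'E'
from h import *
s=r.get_state(); print(s['clock'],s['tool_pos'],s['opening'])
f=s['tool_pos']
overlay('wrist',[(.678,-.1,.172,.030),(.678,-.1,0,.052),(f[0],f[1],f[2]-.043,.018)],'w5.png',(160,60,480,300))
for n in ['flask_500','cone_3']:
    print(n,[(np.round(d['position'],3).tolist(),round(d['p'],2)) for d in models.place_of('wrist',n)][:5])
E
```

```text
14.825 [ 0.6779 -0.0986  0.321 ] 0.6014478473998789
flask_500 [([0.661, 0.131, 0.001], 0.91), ([0.745, -0.273, -0.002], 0.81), ([0.562, 0.393, 0.001], 0.8), ([0.679, -0.097, 0.001], 0.66), ([0.562, -0.36, -0.001], 0.62)]
cone_3 [([0.676, -0.1, 0.275], 0.8), ([0.419, 0.285, 0.001], 0.72)]
```

View pics/w5.png

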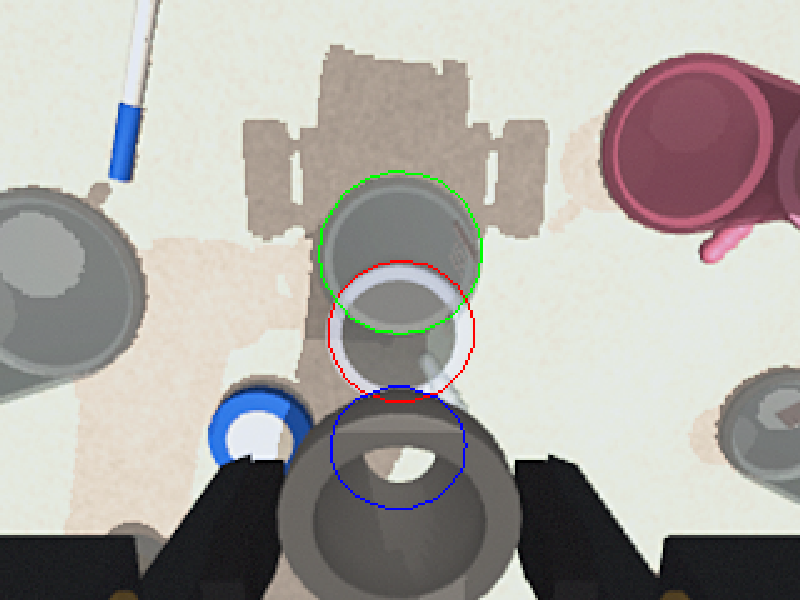

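The 500 ml mouth ring lies on the glass bead at crop px (400,332), within about 1 mm, and the cone hangs straight. I'll lower and release.

Request:
jog_arm:
  turn:
    - [0,0,0]
    - [0,0,0]
    - [0,0,0]
    - [0,0,0]
    - [0,0,0]
    - [0,0,0]
    - [0,0,0]
    - [0,0,0]
    - [0,0,0]
  translation:
    - [-0.001,0,0.04]
    - [-0.001,0,0.075]
    - [-0.001,0,0.095]
    - [-0.001,0,0.108]
    - [-0.001,0,0.115]
    - [-0.001,0,0.119]
    - [-0.001,0,0.121]
    - [-0.001,0,0.122]
    - [-0.001,0,0.122]
  grip: [1,1,1,1,1,1,1,1,1]

```text
clock: 16.1
tool_pos: [0.6779, -0.0997, 0.1994]
eef_rot: [1.0, 0.0, 0.001, -0.0]
contact_force: [0.3, 2.4, 2.9]
opening: 0.605
finger_force: 15.0
```

Request:
jog_arm:
  turn:
    - [0,0,0]
    - [0,0,0]
    - [0,0,0]
    - [0,0,0]
    - [0,0,0]
    - [0,0,0]
    - [0,0,0]
    - [0,0,0]
    - [0,0,0]
  translation:
    - [0,0,0]
    - [0,0,0]
    - [0,0,0]
    - [0,0,0]
    - [0,0,-0.01]
    - [0,0,-0.04]
    - [0,0,-0.08]
    - [0,0,-0.12]
    - [0,0,-0.12]
  grip: [0.2,0.2,0.2,0.2,0.2,0.1,0,0,0]

```text
clock: 17.23
tool_pos: [0.6794, -0.1006, 0.3235]
eef_rot: [1.0, -0.0, 0.004, 0.001]
contact_force: [-0.1, -0.2, -0.2]
opening: 1.0
finger_force: 0.0
```

```bash
python3 - <<'E'
from h import *
s=r.get_state(); print(s['clock'],s['tool_pos'],s['opening'])
overlay('wrist',[(.678,-.1,.193,.027),(.678,-.1,.181,.027),(.678,-.1,.0,.052)],'w6.png',(160,60,480,300))
for n in ['flask_500','cone_3']:
    print(n,[(np.round(d['position'],3).tolist(),round(d['p'],2)) for d in models.place_of('wrist',n)][:5])
E
```

```text
17.225 [ 0.6794 -0.1006  0.3235] 1.0002817515965647
flask_500 [([0.747, -0.27, 0.0], 0.93), ([0.562, -0.362, -0.005], 0.87), ([0.664, 0.13, 0.001], 0.76), ([0.677, -0.097, 0.002], 0.72), ([0.565, 0.393, 0.0], 0.56)]
cone_3 [([0.674, -0.1, 0.153], 0.77), ([0.469, -0.07, -0.0], 0.68)]
```

View pics/w6.png

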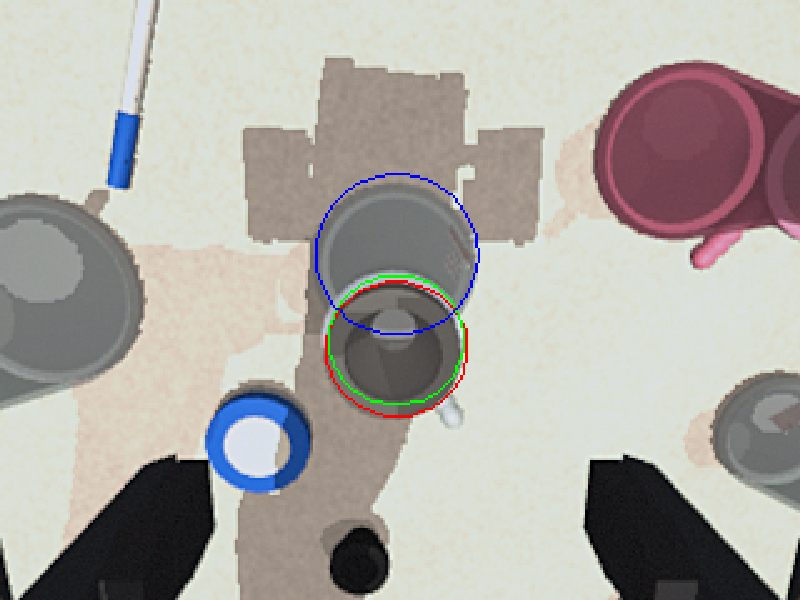

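Cone 3 sits in the 500 ml neck at crop px (396,345), its rim on the home rings. Now cone 2, which stands alone on the bench.

Request:
jog_arm:
  turn:
    - [0,0,0]
    - [0,0,0]
    - [0,0,0]
    - [0,0,0]
    - [0,0,0]
    - [0,0,0]
    - [0,0,0]
    - [0,0,0]
  translation:
    - [-0.04,-0.005,0]
    - [-0.08,-0.01,0]
    - [-0.13,-0.015,0.03]
    - [-0.18,-0.022,0.07]
    - [-0.205,-0.0255,0.11]
    - [-0.206,-0.0255,0.12]
    - [-0.206,-0.0255,0.12]
    - [-0.206,-0.0255,0.12]
  grip: [0,0,0,0,0,0.2,0.2,0.2]

```text
clock: 18.38
tool_pos: [0.4737, -0.0748, 0.1995]
eef_rot: [1.0, -0.0, 0.002, 0.0]
contact_force: [-0.0, -0.1, 0.7]
opening: 0.799
finger_force: 0.0
```

```bash
python3 - <<'E'
from h import *
s=r.get_state(); print(s['clock'],s['tool_pos'],s['opening'])
overlay('wrist',[(.471,-.0745,.038,.021),(.471,-.0745,0,.012)],'w7.png',(200,100,440,280))
E
```

```text
18.375 [ 0.4737 -0.0748  0.1995] 0.7987951582678372
```

View pics/w7.png

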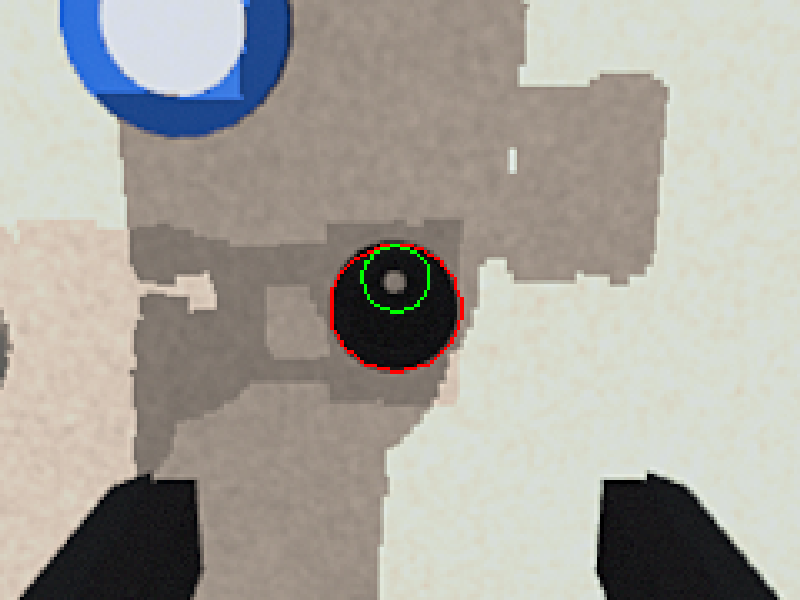

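Cone 2's rim fills the predicted ring at crop px (397,307). I'll grasp it and lift.

Request:
jog_arm:
  turn:
    - [0,0,0]
    - [0,0,0]
    - [0,0,0]
    - [0,0,0]
    - [0,0,0]
    - [0,0,0]
    - [0,0,0]
    - [0,0,0]
    - [0,0,0]
    - [0,0,0]
    - [0,0,0]
    - [0,0,0]
    - [0,0,0]
    - [0,0,0]
    - [0,0,0]
    - [0,0,0]
  translation:
    - [0,0,0.05]
    - [0,0,0.1]
    - [0,0,0.145]
    - [0,0,0.156]
    - [0,0,0.156]
    - [0,0,0.156]
    - [0,0,0.156]
    - [0,0,0.156]
    - [0,0,0.156]
    - [0,0,0.15]
    - [0,0,0.13]
    - [0,0,0.09]
    - [0,0,0.04]
    - [0,0,-0.01]
    - [0,0,-0.05]
    - [0,0,-0.06]
  grip: [0.2,0.2,0.2,0.2,0.2,1,1,1,1,1,1,1,1,1,1,1]

```text
clock: 20.42
tool_pos: [0.4722, -0.0747, 0.2611]
eef_rot: [1.0, -0.0, 0.002, 0.0]
contact_force: [0.5, -0.5, -0.3]
opening: 0.481
finger_force: 15.0
```

Request:
jog_arm:
  turn:
    - [0,0,0]
    - [0,0,0]
    - [0,0,0]
    - [0,0,0]
    - [0,0,0]
    - [0,0,0]
    - [0,0,0]
    - [0,0,0]
    - [0,0,0]
    - [0,0,0]
  translation:
    - [0.012,0.04,0]
    - [0.026,0.085,0]
    - [0.04,0.13,0]
    - [0.055,0.175,0]
    - [0.069,0.22,0]
    - [0.08,0.255,0]
    - [0.087,0.277,0]
    - [0.09,0.2865,0]
    - [0.09,0.2865,0]
    - [0.09,0.2865,0]
  grip: [1,1,1,1,1,1,1,1,1,1]

```text
clock: 21.68
tool_pos: [0.5612, -0.3594, 0.2584]
eef_rot: [1.0, 0.001, -0.0, -0.001]
contact_force: [0.4, 0.4, 0.4]
opening: 0.479
finger_force: 15.0
```

```bash
python3 - <<'E'
from h import *
s=r.get_state(); print(s['clock'],s['tool_pos'],s['opening'])
overlay('wrist',[(.561,-.361,.140,.024),(.561,-.361,0,.042)],'w8.png',(160,60,480,300))
for n in ['flask_250','cone_3']:
    print(n,[(np.round(d['position'],3).tolist(),round(d['p'],2)) for d in models.place_of('wrist',n)][:5])
E
```

```text
21.675 [ 0.5612 -0.3594  0.2584] 0.4789583822257639
flask_250 [([0.678, -0.099, 0.002], 0.96), ([0.561, -0.358, -0.003], 0.81), ([0.742, -0.274, -0.004], 0.62)]
cone_3 [([0.561, -0.359, 0.214], 0.57)]
```

View pics/w8.png

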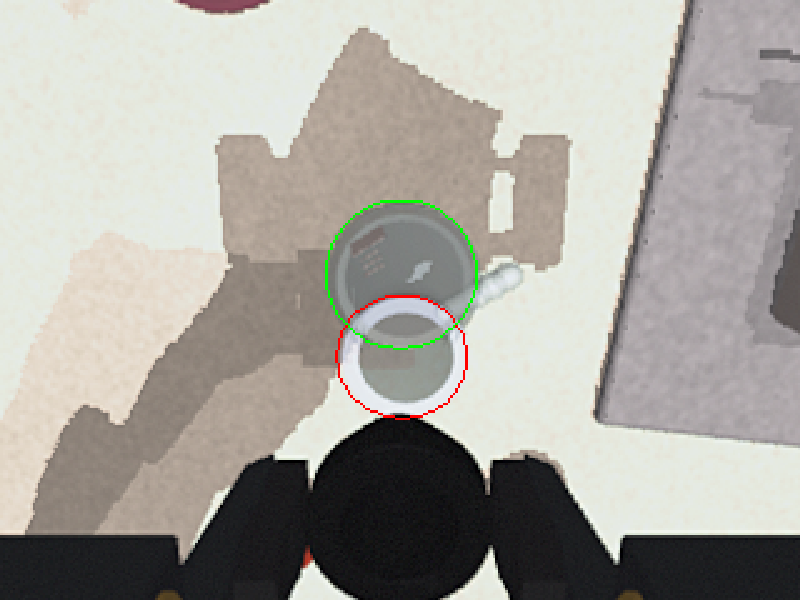

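The 250 ml mouth is at crop px (405,355), about 1 mm to the right of the ring. I'll correct by 1 mm and lower.

Request:
jog_arm:
  turn:
    - [0,0,0]
    - [0,0,0]
    - [0,0,0]
    - [0,0,0]
    - [0,0,0]
    - [0,0,0]
    - [0,0,0]
    - [0,0,0]
    - [0,0,0]
  translation:
    - [0,0.001,0.03]
    - [0,0.001,0.055]
    - [0,0.001,0.07]
    - [0,0.001,0.08]
    - [0,0.001,0.086]
    - [0,0.001,0.09]
    - [0,0.001,0.092]
    - [0,0.001,0.093]
    - [0,0.001,0.093]
  grip: [1,1,1,1,1,1,1,1,1]

```text
clock: 22.95
tool_pos: [0.562, -0.3621, 0.1664]
eef_rot: [1.0, 0.0, 0.001, 0.0]
contact_force: [1.3, 0.7, 2.1]
opening: 0.481
finger_force: 15.0
```

Request:
jog_arm:
  turn:
    - [0,0,0]
    - [0,0,0]
    - [0,0,0]
    - [0,0,0]
    - [0,0,0]
    - [0,0,0]
    - [0,0,0]
    - [0,0,0]
    - [0,0,0]
    - [0,0,0]
  translation:
    - [0,0,0]
    - [0,0,0]
    - [0,0,0]
    - [0,0,0]
    - [0,0,0]
    - [0,0,-0.01]
    - [0,0,-0.04]
    - [0,0,-0.08]
    - [0,0,-0.12]
    - [0,0,-0.12]
  grip: [1,0.3,0.3,0.3,0.3,0.3,0.1,0,0,0]

```text
clock: 24.2
tool_pos: [0.5631, -0.3634, 0.2904]
eef_rot: [1.0, -0.0, 0.004, 0.002]
contact_force: [-0.3, -0.9, -1.0]
opening: 0.999
finger_force: 0.0
```

```bash
python3 - <<'E'
from h import *
s=r.get_state(); print(s['clock'],s['tool_pos'],s['opening'])
overlay('wrist',[(.561,-.362,.161,.021),(.561,-.362,.149,.021),(.561,-.362,0,.042)],'w9.png',(160,60,480,300))
for n in ['flask_250','cone_3']:
    print(n,[(np.round(d['position'],3).tolist(),round(d['p'],2)) for d in models.place_of('wrist',n)][:5])
E
```

```text
24.2 [ 0.5631 -0.3634  0.2904] 0.9988655552014569
flask_250 [([0.677, -0.098, 0.003], 0.92), ([0.565, -0.364, -0.003], 0.62)]
cone_3 [([0.676, -0.101, 0.153], 0.85), ([0.564, -0.362, 0.122], 0.84)]
```

View pics/w9.png

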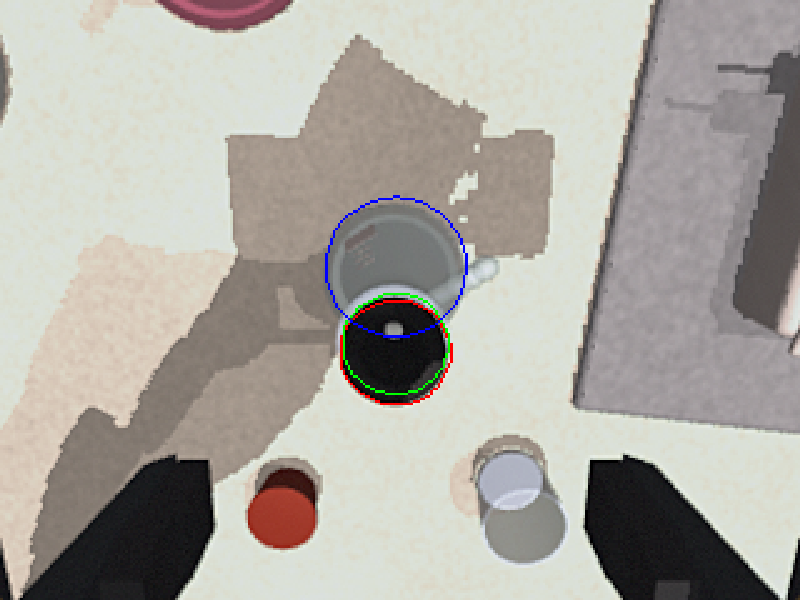

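Cone 2 is home in the 250 ml neck at crop px (397,350), on the rings, and the bung at (283,515) is untouched. On to cone 4.

Request:
jog_arm:
  turn:
    - [0,0,0]
    - [0,0,0]
    - [0,0,0]
    - [0,0,0]
    - [0,0,0]
    - [0,0,0]
    - [0,0,0]
    - [0,0,0]
    - [0,0,0]
    - [0,0,0]
    - [0,0,0]
    - [0,0,0]
    - [0,0,0]
    - [0,0,0]
    - [0,0,0]
    - [0,0,0]
    - [0,0,0]
  translation:
    - [-0.008,-0.035,0]
    - [-0.018,-0.08,0]
    - [-0.029,-0.13,0]
    - [-0.04,-0.18,0]
    - [-0.051,-0.23,0]
    - [-0.062,-0.28,0]
    - [-0.073,-0.33,0]
    - [-0.084,-0.38,0]
    - [-0.095,-0.43,0]
    - [-0.106,-0.48,0]
    - [-0.117,-0.53,0]
    - [-0.128,-0.58,0.02]
    - [-0.136,-0.62,0.05]
    - [-0.14,-0.638,0.075]
    - [-0.142,-0.646,0.085]
    - [-0.142,-0.646,0.085]
    - [-0.142,-0.646,0.085]
  grip: [0,0,0,0,0,0,0,0,0,0,0,0,0,0,0,0,0]

```text
clock: 26.48
tool_pos: [0.4202, 0.2829, 0.2013]
eef_rot: [1.0, -0.001, 0.001, 0.0]
contact_force: [-0.2, -0.4, 0.7]
opening: 0.999
finger_force: 0.0
```

```bash
python3 - <<'E'
from h import *
s=r.get_state(); print(s['clock'],s['tool_pos'],s['opening'])
overlay('wrist',[(.4195,.284,.04,.033),(.4195,.284,0,.023)],'w10.png',(200,100,440,280))
E
```

```text
26.475 [0.4202 0.2829 0.2013] 0.9986111157115386
```

View pics/w10.png

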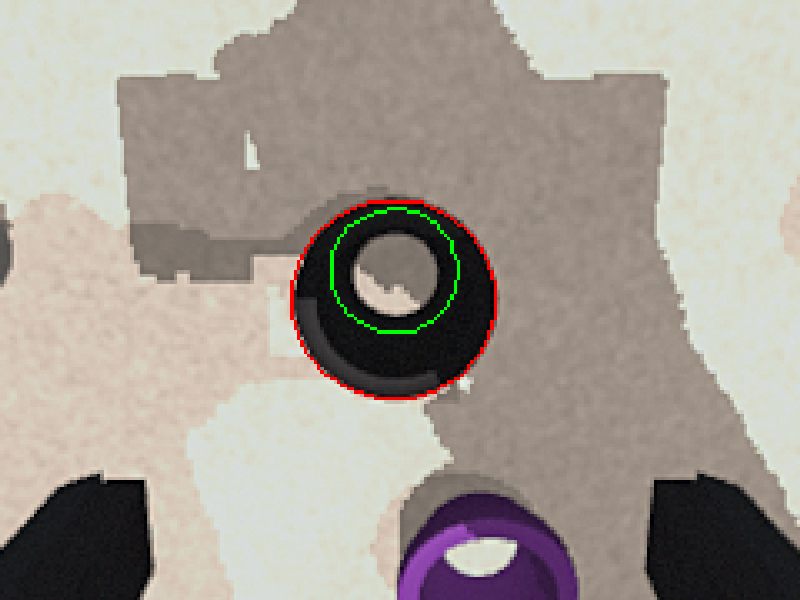

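The ring coincides with cone 4's rim at crop px (395,300). I'll grasp it and lift.

Request:
jog_arm:
  turn:
    - [0,0,0]
    - [0,0,0]
    - [0,0,0]
    - [0,0,0]
    - [0,0,0]
    - [0,0,0]
    - [0,0,0]
    - [0,0,0]
    - [0,0,0]
    - [0,0,0]
    - [0,0,0]
    - [0,0,0]
    - [0,0,0]
    - [0,0,0]
    - [0,0,0]
    - [0,0,0]
    - [0,0,0]
  translation:
    - [0,0,0.05]
    - [0,0,0.1]
    - [0,0,0.145]
    - [0,0,0.156]
    - [0,0,0.156]
    - [0,0,0.156]
    - [0,0,0.156]
    - [0,0,0.156]
    - [0,0,0.15]
    - [0,0,0.13]
    - [0,0,0.09]
    - [0,0,0.04]
    - [0,0,-0.01]
    - [0,0,-0.06]
    - [0,0,-0.11]
    - [0,0,-0.14]
    - [0,0,-0.14]
  grip: [0,0,0,0,0,1,1,1,1,1,1,1,1,1,1,1,1]

```text
clock: 28.65
tool_pos: [0.4201, 0.2844, 0.343]
eef_rot: [1.0, -0.0, 0.002, -0.002]
contact_force: [0.2, 0.2, -1.3]
opening: 0.742
finger_force: 14.7
```

Request:
jog_arm:
  turn:
    - [0,0,0]
    - [0,0,0]
    - [0,0,0]
    - [0,0,0]
    - [0,0,0]
    - [0,0,0]
    - [0,0,0]
    - [0,0,0]
    - [0,0,0]
    - [0,0,0]
  translation:
    - [0.03,0.02,0]
    - [0.07,0.045,0]
    - [0.11,0.07,0]
    - [0.15,0.096,0]
    - [0.185,0.118,0]
    - [0.215,0.137,0]
    - [0.235,0.15,0]
    - [0.241,0.154,0]
    - [0.241,0.154,0]
    - [0.241,0.154,0]
  grip: [1,1,1,1,1,1,1,1,1,1]

```text
clock: 29.9
tool_pos: [0.6593, 0.1313, 0.3404]
eef_rot: [1.0, 0.001, -0.001, -0.0]
contact_force: [-0.4, 0.1, -1.1]
opening: 0.737
finger_force: 14.7
```

```bash
python3 - <<'E'
from h import *
s=r.get_state(); print(s['clock'],s['tool_pos'],s['opening'])
overlay('wrist',[(.661,.13,.205,.036),(.661,.13,0,.063)],'w11.png',(160,60,480,300))
for n in ['flask_1000','cone_3']:
    print(n,[(np.round(d['position'],3).tolist(),round(d['p'],2)) for d in models.place_of('wrist',n)][:5])
E
```

```text
29.9 [0.6593 0.1313 0.3404] 0.7367031160015027
flask_1000 [([0.563, 0.394, -0.004], 0.93), ([0.744, -0.269, -0.004], 0.91), ([0.679, -0.098, 0.001], 0.84), ([0.564, -0.36, -0.002], 0.68), ([0.664, 0.13, 0.003], 0.64)]
cone_3 [([0.304, 0.25, 0.001], 0.88), ([0.673, -0.099, 0.153], 0.81), ([0.655, 0.132, 0.296], 0.81), ([0.567, 0.391, 0.094], 0.74)]
```

View pics/w11.png

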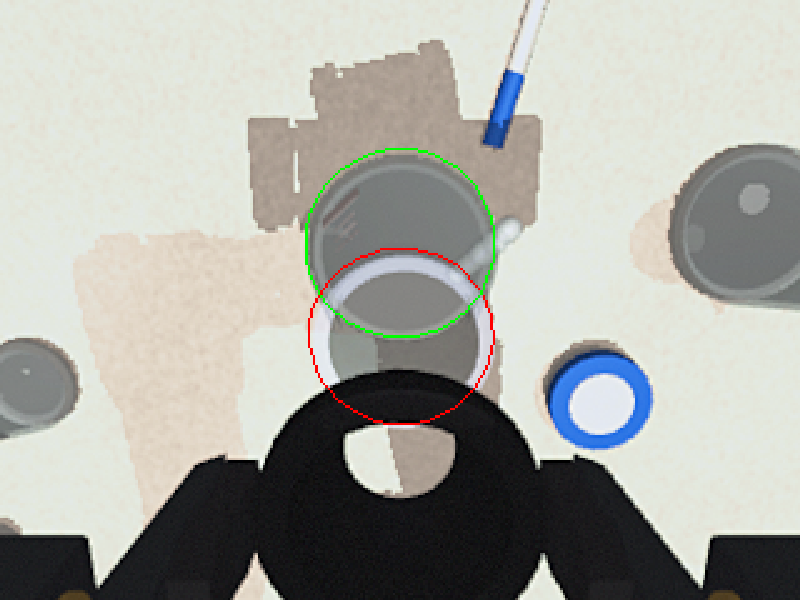

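The 1000 ml mouth is about 2 mm nearer than the ring, with the bead top at crop px row 255 against 248, so I'll shift 1.5 mm in x and 1 mm sideways and lower.

Request:
jog_arm:
  turn:
    - [0,0,0]
    - [0,0,0]
    - [0,0,0]
    - [0,0,0]
    - [0,0,0]
    - [0,0,0]
    - [0,0,0]
    - [0,0,0]
    - [0,0,0]
    - [0,0,0]
  translation:
    - [-0.0015,0.001,0.04]
    - [-0.0015,0.001,0.07]
    - [-0.0015,0.001,0.087]
    - [-0.0015,0.001,0.097]
    - [-0.0015,0.001,0.103]
    - [-0.0015,0.001,0.107]
    - [-0.0015,0.001,0.109]
    - [-0.0015,0.001,0.11]
    - [-0.0015,0.001,0.11]
    - [-0.0015,0.001,0.11]
  grip: [1,1,1,1,1,1,1,1,1,1]

```text
clock: 31.3
tool_pos: [0.6597, 0.1294, 0.2316]
eef_rot: [1.0, 0.0, 0.001, -0.0]
contact_force: [2.0, 1.0, 3.6]
opening: 0.74
finger_force: 14.7
```

Request:
jog_arm:
  turn:
    - [0,0,0]
    - [0,0,0]
    - [0,0,0]
    - [0,0,0]
    - [0,0,0]
    - [0,0,0]
    - [0,0,0]
    - [0,0,0]
    - [0,0,0]
    - [0,0,0]
    - [0,0,0]
  translation:
    - [0,0,0]
    - [0,0,0]
    - [0,0,0]
    - [0,0,0]
    - [0,0,0]
    - [0,0,-0.01]
    - [0,0,-0.04]
    - [0,0,-0.08]
    - [0,0,-0.12]
    - [0,0,-0.12]
    - [0,0,-0.12]
  grip: [0.1,0.1,0.1,0.1,0.1,0,0,0,0,0,0]

```text
clock: 32.67
tool_pos: [0.6584, 0.1289, 0.3505]
eef_rot: [1.0, -0.0, -0.0, 0.0]
contact_force: [-0.0, -0.4, -0.1]
opening: 0.997
finger_force: 0.0
```

```bash
python3 - <<'E'
from h import *
s=r.get_state(); print(s['clock'],s['tool_pos'],s['opening'])
overlay('wrist',[(.659,.129,.226,.033),(.659,.129,.214,.033),(.659,.129,0,.063)],'w12.png',(160,60,480,300))
for c in ['wrist','scene','top']:
  if c!='wrist': snap(c)
  for n in ['flask_1000','cone_3','bung','bottle']:
    print(c,n,[(np.round(d['position'],3).tolist(),round(d['p'],2)) for d in models.place_of(c,n)][:8])
E
```

```text
32.675 [0.6584 0.1289 0.3505] 0.9971828447212773
wrist flask_1000 [([0.744, -0.275, -0.003], 0.91), ([0.663, 0.132, 0.0], 0.8), ([0.564, -0.361, -0.001], 0.78), ([0.68, -0.097, 0.0], 0.76), ([0.564, 0.393, -0.0], 0.61)]
wrist cone_3 [([0.674, -0.1, 0.153], 0.93), ([0.659, 0.129, 0.188], 0.87), ([0.307, 0.252, 0.001], 0.82), ([0.563, 0.392, 0.093], 0.61)]
wrist bung []
wrist bottle [([0.444, 0.094, 0.0], 0.91)]
scene flask_1000 [([0.747, -0.273, 0.004], 0.91), ([0.56, 0.388, 0.001], 0.74), ([0.675, -0.099, -0.002], 0.62), ([0.662, 0.126, -0.003], 0.62), ([0.562, -0.361, -0.001], 0.59), ([0.419, -0.292, -0.002], 0.46)]
scene cone_3 [([0.658, 0.13, 0.187], 0.78), ([0.309, 0.251, -0.006], 0.67), ([0.563, -0.361, 0.124], 0.61), ([0.674, -0.101, 0.152], 0.61), ([0.678, -0.096, -0.002], 0.49)]
scene bung [([0.416, -0.29, -0.001], 0.56)]
scene bottle [([0.443, 0.097, 0.001], 0.9)]
top flask_1000 [([0.679, -0.101, -0.001], 0.9), ([0.659, 0.135, -0.002], 0.76), ([0.559, -0.359, -0.0], 0.7)]
top cone_3 [([0.56, -0.364, 0.123], 0.89), ([0.657, 0.127, 0.18], 0.74), ([0.673, -0.097, 0.156], 0.73)]
top bung [([0.415, -0.292, -0.005], 0.54), ([0.444, 0.097, -0.003], 0.53)]
top bottle [([0.445, 0.097, -0.002], 0.76)]
```

View pics/w12.png

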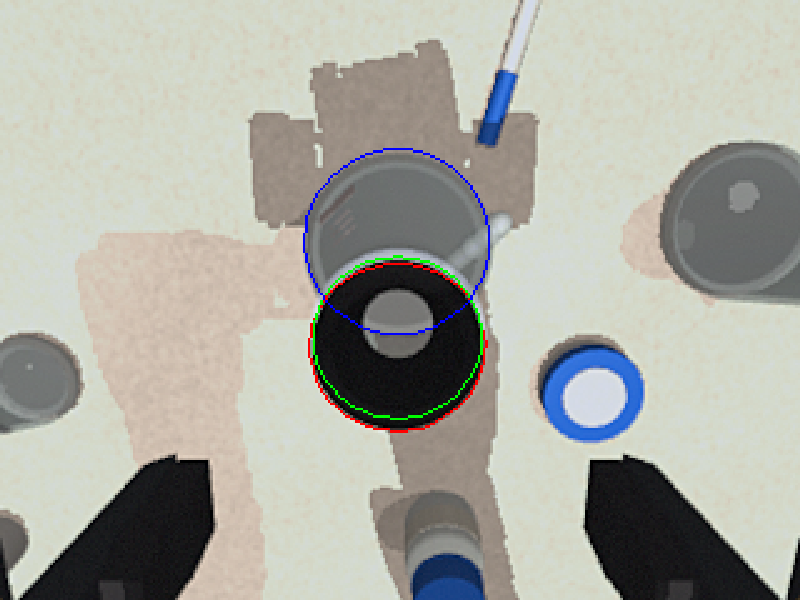

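Cone 4 sits in the 1000 ml neck at crop px (397,345), on the rings. The network places cone 3's foot about 4 mm off the flask axis, so I'll check that numerically from close by with silhouette fits.

Request:
jog_arm:
  turn:
    - [0,0,0]
    - [0,0,0]
    - [0,0,0]
    - [0,0,0]
    - [0,0,0]
    - [0,0,0]
    - [0,0,0]
    - [0,0,0]
    - [0,0,0]
  translation:
    - [0.002,0.04,0]
    - [0.006,0.09,0]
    - [0.01,0.14,0]
    - [0.014,0.18,0]
    - [0.017,0.21,0]
    - [0.018,0.229,0.01]
    - [0.018,0.229,0.02]
    - [0.018,0.229,0.02]
    - [0.018,0.229,0.02]
  grip: [0,0,0,0,0,0,0,0,0]

```text
clock: 34.55
tool_pos: [0.677, -0.0979, 0.3307]
eef_rot: [1.0, 0.001, 0.0, -0.001]
contact_force: [-1.0, 0.4, -0.4]
opening: 1.0
finger_force: 0.0
```

```bash
cat > chk.py <<'E'
from h import *
from scipy.optimize import minimize
t=np.linspace(0,2*np.pi,48,endpoint=False); ring=lambda z,d:np.c_[d/2*np.cos(t),d/2*np.sin(t),0*t+z]
C={1:(.030,.013,.024,.036,(.565,.391),.090,),2:(.042,.024,.026,.038,(.561,-.362),.123),3:(.054,.036,.026,.038,(.677,-.099),.155),4:(.066,.046,.028,.040,(.660,.129),.186)}
F={'flask_100':(.105,.066,(.565,.391)),'flask_250':(.140,.084,(.561,-.362)),'flask_500':(.172,.104,(.677,-.099)),'flask_1000':(.205,.126,(.660,.129))}
def sil(P,c):
    m=np.zeros((1600,2560),np.uint8); cv2.fillConvexPoly(m,cv2.convexHull((proj(P,c)*4+2).astype(np.int32)),255)
    return cv2.resize(m,(640,400),interpolation=cv2.INTER_AREA)/255.
def pick(ms,P,c):
    s=sil(P,c)>.5; b=max(ms,key=lambda d:(d['pixels']&s).sum()/(d['pixels']|s).sum(),default=None)
    if b is None: return None,0
    return b['pixels'],(b['pixels']&s).sum()/(b['pixels']|s).sum()
if __name__=='__main__':
  for c in ['wrist','scene','top']:
    snap(c); ms=models.masks_of(c,'cone_3')
    for k,(D,d,h,H,xy,z0) in C.items():
        B=np.r_[ring(0,d),ring(h,D),ring(H,D)]
        m,i=pick(ms,B+[*xy,z0],c)
        if i<.4: print(c,k,'none',i); continue
        filled=cv2.morphologyEx(m.astype(np.uint8),cv2.MORPH_CLOSE,np.ones((3,3)))
        cs,_=cv2.findContours(filled,cv2.RETR_EXTERNAL,cv2.CHAIN_APPROX_NONE); M=np.zeros((400,640),np.uint8); cv2.drawContours(M,[max(cs,key=len)],-1,1,-1)
        f=lambda p:np.abs(sil(R.from_rotvec([p[2],p[3],0]).apply(B)+[xy[0]+p[0]/100,xy[1]+p[1]/100,z0+p[4]/100],c)-M).sum()
        S=np.vstack([np.zeros(5),np.eye(5)*[.3,.3,.15,.15,.3]])
        o=minimize(f,np.zeros(5),method='Nelder-Mead',options=dict(initial_simplex=S,maxiter=250))
        print(c,k,'IoU0 %.2f'%i,M.sum(),'f0',f(np.zeros(5)).round(),'f',o.fun.round(),'dxy mm',o.x[:2]*10,'tilt',o.x[2:4],'dz mm',o.x[4]*10)
E
python3 chk.py
```

```text
wrist 1 none 0.0
wrist 2 none 0.377401998462721
wrist 3 IoU0 0.89 2324 f0 64.0 f 53.0 dxy mm [-0.764  -0.0831] tilt [0.0032 0.0061] dz mm -2.100775780967443
wrist 4 IoU0 0.88 4761 f0 630.0 f 383.0 dxy mm [-2.7121  1.0065] tilt [-0.037   0.0103] dz mm -3.2158496299088792
scene 1 IoU0 0.76 87 f0 29.0 f 19.0 dxy mm [0.1088 0.3888] tilt [ 0.0609 -0.041 ] dz mm 3.4582376161342343
scene 2 IoU0 0.88 330 f0 47.0 f 27.0 dxy mm [-1.3487  1.8672] tilt [0.0375 0.0069] dz mm 0.7056131664317067
scene 3 IoU0 0.84 406 f0 76.0 f 52.0 dxy mm [-0.1642  1.7857] tilt [ 0.0487 -0.0291] dz mm 2.2779189563164386
scene 4 IoU0 0.55 298 f0 237.0 f 63.0 dxy mm [14.2058 20.2684] tilt [-0.2413 -1.0024] dz mm -5.539867053426266
top 1 IoU0 0.79 186 f0 46.0 f 19.0 dxy mm [0.0803 8.4261] tilt [0.1343 0.0162] dz mm -4.693082822744513
top 2 none 0.0
top 3 IoU0 0.77 615 f0 95.0 f 31.0 dxy mm [0.8669 2.4328] tilt [-0.0196 -0.045 ] dz mm 0.22257463298072613
top 4 IoU0 0.75 1015 f0 125.0 f 42.0 dxy mm [-0.4529  1.6185] tilt [-0.0122 -0.0488] dz mm 1.2578727123842428
```

Seen from close, cone 3 is straight and on axis. The network reads cone 1 slightly high, so I'll check that one close up the same way.

Request:
jog_arm:
  turn:
    - [0,0,0]
    - [0,0,0]
    - [0,0,0]
    - [0,0,0]
    - [0,0,0]
    - [0,0,0]
    - [0,0,0]
    - [0,0,0]
    - [0,0,0]
    - [0,0,0]
    - [0,0,0]
    - [0,0,0]
    - [0,0,0]
    - [0,0,0]
    - [0,0,0]
    - [0,0,0]
  translation:
    - [-0.008,-0.035,0]
    - [-0.018,-0.08,0]
    - [-0.03,-0.13,0]
    - [-0.041,-0.18,0]
    - [-0.052,-0.23,0]
    - [-0.064,-0.28,0]
    - [-0.075,-0.33,0]
    - [-0.086,-0.38,0]
    - [-0.098,-0.43,0]
    - [-0.107,-0.47,0]
    - [-0.112,-0.491,0.03]
    - [-0.112,-0.491,0.07]
    - [-0.112,-0.491,0.1]
    - [-0.112,-0.491,0.12]
    - [-0.112,-0.491,0.12]
    - [-0.112,-0.491,0.12]
  grip: [0,0,0,0,0,0,0,0,0,0,0,0,0,0,0,0]

```text
clock: 36.85
tool_pos: [0.5655, 0.3913, 0.2118]
eef_rot: [1.0, -0.0, 0.001, -0.001]
contact_force: [0.2, -0.2, 0.7]
opening: 1.006
finger_force: 0.0
```

```bash
sed -i "s/in \['wrist','scene','top'\]/in ['wrist']/" chk.py; python3 chk.py; python3 -c "
from h import *
snap('wrist')
for n in ['cone_1','flask_100']: print([(np.round(d['position'],3).tolist(),round(d['p'],2)) for d in models.place_of('wrist',n)])"
```

```text
wrist 1 IoU0 0.90 1098 f0 120.0 f 56.0 dxy mm [0.1765 0.6609] tilt [0.019  0.0372] dz mm -0.11608202722575706
wrist 2 none 0.0
wrist 3 none 0.0
wrist 4 none 0.0
[([0.304, 0.251, 0.001], 0.86), ([0.564, 0.393, 0.093], 0.7), ([0.666, 0.13, -0.0], 0.3)]
[([0.563, 0.392, 0.002], 0.92), ([0.664, 0.132, -0.003], 0.87)]
```

Cone 1 fits home: height off by 0.1 mm, tilt about 0.04 rad, on axis. I'll hand in.

```bash
python3 -c "
from plant import r
print(r.finish_job())"
```

```text
the job is handed in; nothing more can be done
None
```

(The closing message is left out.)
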